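Set an offcut in the sawing fixture and cam it tight

ROBOT

A 6-joint arm with a two-finger parallel gripper is mounted at the origin on a cart in front of the work surface, level with it; the furniture and walls round the work are solid. World frame = base frame: x ahead of the robot, y to its left, z up, the work surface at z = 0. Lengths are in m, angles in degrees, forces in N, time in s.
With the tool pointing down it reaches from about 0.375 to 0.825 m from the base axis. Payload 5.5 kg.
Tool frame: the origin (TCP) lies midway between the tips of the shut fingers; the grasp point (between the pads) lies 19 mm behind it; z points along the fingers, y is the line along which they close (so a half turn about z gives the same grasp; the last joint's range is limited). The gripper opens to 85 mm and grips with 20 to 120 N. Pads are 22 mm wide; open, the fingers measure 114 mm over their backs; the gripper's body (76 mm by 85 mm) begins 54 mm behind the grasp point. The pads swing forward as they close: fully open they stand 13 mm farther back than shut.
Start: joints at [-76.433, 17.962, -2.699, 69.339, 0, 90], TCP at [0.141, -0.583, 0.231] pointing down, gripper open.
Joint ranges: [-152.73, 152.73], [-39.44, 99.34], [-58.76, 71.6], [-118.89, 123.64], [-81.53, 83.1], [-180, 180]. Speed limits (degrees/s): [136.94, 136.94, 172.46, 180, 180, 180].

INTERFACE

Orientations are given as [roll, pitch, yaw] about the fixed x, y, z axes, in that order (R = Rz(yaw) Ry(pitch) Rx(roll)).
In Python, from rig import status, viewer, close_job gives the robot as it stands.
- The arm moves only by the tool servo_tool, never from a script. Its argument "commands" is a list that holds one entry, the list of rows, each a list of 7 numbers: the shift along the tool's x, y, z in units of 60 mm (1.0 is 60 mm), then the turn, a rotation vector about the tool's x, y, z in units of 10 degrees (1.0 is 10 degrees), then the finger opening in mm, from 0 to 85.4. In form: [[[tx, ty, tz, wx, wy, wz, hand], ...]]. A call has 1 to 20 rows; each row is the pose to reach, as a shift and turn from the pose commanded when the call began, along the tool's axes at that moment; what a row does not reach only later rows make up. A row lasts 1/8 s, in which the tool goes at most 62.5 mm and 10.7 degrees, less where a joint would pass 70% of its speed; a pose out of reach is approached as far as the arm can. A call with a gripper value outside its range is refused whole. The fingers move at their own pace and stop on an object; the grip force is fixed at half the most. Time passes only in rows, so rows that repeat a pose let the fingers close. It gives the time, the measured TCP pose, the force, the opening and the grip force at its end, in the units of the state.
- status.sense(): the state, without advancing time (a new reading comes with each control period).
- viewer.grab_frame(name): name is "scene" or "side" or "wrist"; returns a dict with "pixels" (384x512x3 uint8, red, green, blue), "camera_matrix" (3x3 intrinsics, pixels), "k1" (the pictures are not rectified: a ray, as slopes to the right and down, at radius r is drawn at 1 + k1 r^2 times it, then the intrinsics apply), "world_from_camera" (4x4, takes a point from camera to world coordinates); the wrist camera has in their place "T_tool_cam" (4x4, takes a point from camera to tool coordinates, whose origin is the TCP and whose axes are the flange's). Camera axes: x right, y up, looking along -z (the intrinsics and any distortion apply to the point x, -y, -z); pixel columns grow to the right and rows downward; lengths in m; the calibration is good to about 2 mm. A picture is of the moment at which its call begins: read the wrist's pose just before it. There is no depth.
- close_job(): hands the job in; it is judged then, once.
The state is a dict: "time_s": time; "qpos": joint angles; "joint_vel": joint speeds; "effort": joint torques, N m; "position": TCP position; "tool_rot": TCP orientation; "contact_force": force on the tool from outside, world axes, zero at the start; "wrist_torque": the same for the moment, N m; "gripper_width": finger opening in m; "gripper_force": force on a finger pad.
Only numpy, scipy, OpenCV 4.12 (cv2) and the standard library are available. Lean on these libraries where they do the work, as an engineer would, in place of code of your own. Each camera call takes 0.05 s, during which the arm holds its last target. There are 200 camera calls.

TASK

Get the pine offcut ready for sawing in the fixture, using the fingertips only to push: slide it over the base board until its long side lies flat against the fence and its end butts against the length stop, then swing the cam lever round until the cam nips the wood tight. Do not take the offcut between the fingers, lift it or tip it, leave the tools lying around undisturbed, and leave the wood clamped in the corner.

Things in the scene. Friction and masses are not known exactly. Their poses are not given: they have to be found in the camera images.
- fixture: Sawing fixture screwed to the bench: grey-faced plywood base 190 (x) x 390 (y) x 12 mm with fence, length stop and cam clamp on it; origin at the centre of the base's underside, so the base's top is at z = 12 mm. Its -y end and -x side are open. With the offcut in the corner of fence and stop, the offcut's origin is at x = +43, y = +70 mm in this frame.
- fence (a point): Middle of the working face of the hardwood fence, at the base's top (x = +65, y = 0 of the fixture). The fence runs along the whole far edge, y = -190 to +190 mm; its face looks to -x; it is 28 mm thick and stands 34 mm above the base, with a saw kerf across it at y = +32 mm.
- stop (a point): Middle of the working face of the hardwood length stop, at the base's top (x = +34, y = +150 of the fixture). The face looks to -y, reaches from the fence out to x = +3 mm and stands 34 mm above the base; 26 mm thick.
- offcut: Pine offcut, 44 (x) x 160 (y) x 30 (z) mm, about 0.14 kg, lying loose on the fixture's base, near the open end; origin at the centre of its underside, long axis y.
- cam (a joint): Angle of the cam lever about its upright bolt, rad: 0 open, grows counter-clockwise seen from above, to 1.9. It turns stiffly (0.3 N m) and stays where left. With the wood against the fence the eccentric (radius 20, eccentricity 8, height 22 mm) meets it at about 1.45 and then wedges it; about 10 N near the ball makes it tight.
- cam_pivot (a point): On the axis of the cam's bolt, 20 mm above the base (lever height); at x = -4.5, y = +88 mm in the fixture's frame. Bolt and nut end 39 mm above the base.
- lever_ball (a point): Centre of the black ball (25 mm across) at the end of the cam's straight steel lever: 90 mm from the pivot, 20 mm above the base; the bar between is 11 mm thick. Seen from the pivot it lies at 150 degrees from the fixture's +x towards +y when the joint reads 0, and at about 233 degrees when the cam has met the wood.
- try_square: Try square, 100 x 158 x 16 mm, lying on the bench to the left. Leave alone.
- punch: Steel punch, 13 x 130 x 13 mm, lying on the bench. Leave alone.
- driver: Screwdriver, 22 x 152 x 22 mm, lying on the bench. Leave alone.
- chisel: Cold chisel, 22 x 152 x 12 mm, lying on the bench. Leave alone.
- oil_bottle: Oil bottle, 52 x 74 x 127 mm, standing on the bench to the right. Leave alone.
Things that resemble listed ones, but are neither listed nor needed, are in the scene too. There is more than one size of the offcut; the one meant has the size given above.

How it is judged:
By the outcome, as a careful person would: the job done as asked, in the order asked, and still so for the second after the job is handed in, with the robot touching nothing.
It also fails if it takes over 58 s, if anything falls off the work surface, if the arm or the gripper's body presses on something with over 40 N, if the wrist force passes 120 N, or if a joint passes its speed limit or range.

## Working session

There is one attempt and no reset: what is moved stays moved. The work goes in short steps, Python scripts to look and compute and a tool call to move; the robot and the scene stay as the last step left them, time stands still between calls to the robot, and variables do not carry over. Pictures are saved under pics/ and viewed, at most 10 in all, crops included, and the job is handed in when it is done.

Besides the shell and the picture viewer there is one more tool, called after "Request:" by a JSON object that holds its "name" and its "arguments", one argument or row to a line. servo_tool: Moves the arm, as the interface text tells. Its arguments: {"type":"object","properties":{"commands":{"type":"array"}},"required":["commands"]}

```bash
mkdir -p pics; ls; cat > h.py <<'E'
import numpy as np, cv2, json
from rig import status, viewer
def grab(name):
    s=status.sense(); f=viewer.grab_frame(name)
    return s,f
def save(name,fn):
    s,f=grab(name); cv2.imwrite('pics/'+fn+'.png',f['pixels'][:,:,::-1]); 
    np.savez('pics/'+fn+'.npz',**{k:v for k,v in f.items()},pos=s['position'],rot=s['tool_rot']); return s,f
E
python3 - <<'E'
from h import *
s,f=save('scene','sc0'); save('side','si0')
print(s); print({k:v for k,v in f.items() if k!='pixels'})
a=cv2.imread('pics/sc0.png');cv2.imwrite('pics/sc0b.png',cv2.resize(a,(800,600)))
E
```

```text
pics
{'time_s': 0.0, 'qpos': array([-7.64324506e+01,  1.80037693e+01, -2.75273560e+00,  6.93419313e+01,
        3.60641428e-03,  8.99998110e+01]), 'joint_vel': array([-0.05418942,  0.04069576,  0.00682432,  0.01973059, -0.09821367,
       -0.05736015]), 'effort': array([ 1.66181391e-03, -5.39588141e+01,  3.39750302e+01,  1.93646934e-02,
        7.97531743e-05, -1.90225785e-05]), 'position': array([ 0.14063883, -0.58268646,  0.23045043]), 'tool_rot': array([-1.79901564e+02, -3.60673363e-03,  1.35677322e+01]), 'contact_force': array([ 0.11009253, -0.78940685,  0.7600452 ]), 'wrist_torque': array([ 0.01551881, -0.01325024, -0.01847814]), 'gripper_force': 0.0, 'gripper_width': 0.08513488981020041}
{'camera_matrix': array([[381.93506671,   0.        , 256.39481786],
       [  0.        , 381.93506671, 187.75374096],
       [  0.        ,   0.        ,   1.        ]]), 'k1': -0.1160259757105775, 'world_from_camera': array([[-0.44653055,  0.60854874, -0.65595648, -0.24026975],
       [-0.89471185, -0.2954331 ,  0.3349776 ,  0.43898952],
       [ 0.01005894,  0.73646976,  0.67639567,  0.92673995],
       [ 0.        ,  0.        ,  0.        ,  1.        ]])}
```

View pics/sc0b.png

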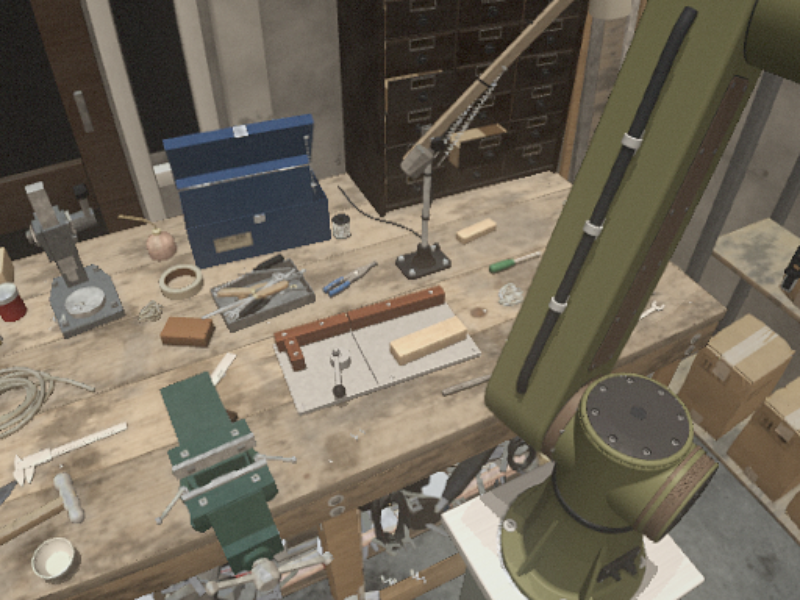

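View pics/si0.png

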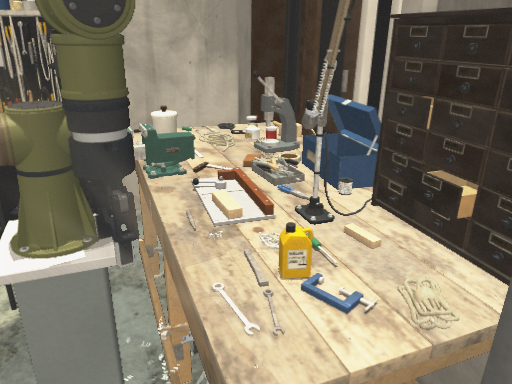

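The scene picture shows the fixture at about (380,345) of the 800x600 view, with the fence far and the stop at left (292,345). The lever runs from its pivot (337,357) to the ball (339,391). Candidates for the offcut are the pale block on the grey base (428,340), the smaller pale block loose on the bench (476,230) and the brown block (187,332). By the description it is the one on the base. The side view shows the same, with the block at (228,204) and the lookalike at (362,236).

```bash
cat >> h.py <<'E'
from scipy.spatial.transform import Rotation as R
def Twc(f):
    if 'world_from_camera' in f: return f['world_from_camera']
    T=np.eye(4);T[:3,:3]=R.from_euler('xyz',f['rot'],degrees=True).as_matrix();T[:3,3]=f['pos'];return T@f['T_tool_cam']
def ray(f,uv):
    K=f['camera_matrix'];k=float(f['k1']);uv=np.atleast_2d(np.float64(uv))
    p=cv2.undistortPoints(uv.reshape(-1,1,2),K,np.array([k,0,0,0.])).reshape(-1,2)
    T=Twc(f);d=np.c_[p[:,0],-p[:,1],-np.ones(len(p))]@T[:3,:3].T
    return T[:3,3],d
def onz(f,uv,z):
    o,d=ray(f,uv);return o+d*((z-o[2])/d[:,2])[:,None]
def proj(f,P):
    T=np.linalg.inv(Twc(f));c=np.atleast_2d(P)@T[:3,:3].T+T[:3,3]
    x=np.c_[c[:,0],-c[:,1]]/-c[:,2:3];x=x*(1+float(f['k1'])*(x**2).sum(1))[:,None]
    return x@f['camera_matrix'][:2,:2].T+f['camera_matrix'][:2,2]
def tri(fa,ua,fb,ub):
    A=[];b=[]
    for f,u in((fa,ua),(fb,ub)):
        o,d=ray(f,u);d=d[0]/np.linalg.norm(d[0]);M=np.eye(3)-np.outer(d,d);A.append(M);b.append(M@o)
    return np.linalg.lstsq(np.vstack(A),np.hstack(b),rcond=None)[0]
E
python3 - <<'E'
from h import *
f=dict(np.load('pics/sc0.npz'));s=dict(np.load('pics/si0.npz'))
q=.64
for n,u,z in [('nearleft',(298,408),.0),('nearright',(478,353),.012),('fence r top',(444,288),.046),('stop',(283,335),.046),('pivot',(337,352),.05),('ball',(339,391),.032),('offcut',(428,340),.042)]:
    print(n,onz(f,np.array(u)*q,z)[0].round(3))
w=viewer.grab_frame('wrist');print({k:v for k,v in w.items() if k!='pixels'})
c=f['pixels'][170:270,165:315][:,:,::-1];cv2.imwrite('pics/c1.png',cv2.resize(c,None,fx=5,fy=5,interpolation=cv2.INTER_CUBIC))
E
```

```text
nearleft [0.455 0.3   0.   ]
nearright [ 0.415 -0.076  0.012]
fence r top [ 0.588 -0.091  0.046]
stop [0.606 0.274 0.046]
pivot [0.512 0.193 0.05 ]
ball [0.435 0.222 0.032]
offcut [0.469 0.013 0.042]
{'camera_matrix': array([[336.80967666,   0.        , 257.56841523],
       [  0.        , 336.80967666, 194.32200431],
       [  0.        ,   0.        ,   1.        ]]), 'k1': 0.029158104793968753, 'T_tool_cam': array([[-5.43579690e-04,  9.46762921e-01,  3.21931165e-01,
         8.29646301e-02],
       [ 9.99999851e-01,  5.28686695e-04,  1.33688980e-04,
        -5.70425402e-04],
       [-4.36289546e-05,  3.21931190e-01, -9.46763068e-01,
        -1.43475927e-01],
       [ 0.00000000e+00,  0.00000000e+00,  0.00000000e+00,
         1.00000000e+00]])}
```

View pics/c1.png

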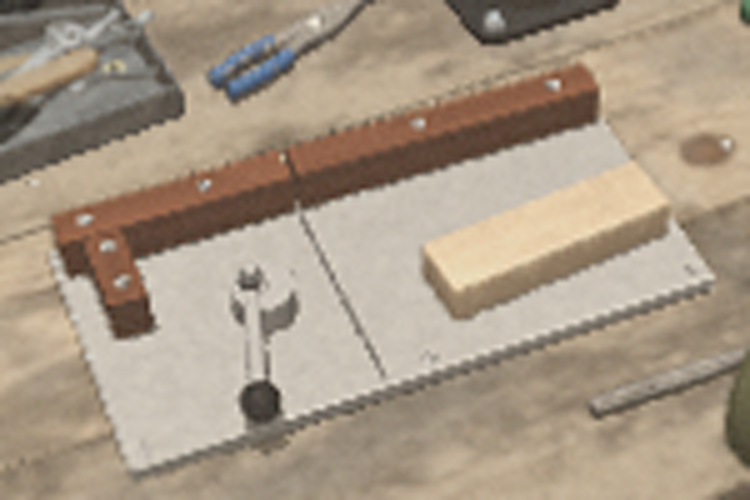

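The crop confirms the choice: a pale pine block on the grey base at crop (545,240), with the fence and stop in brown, the lever's ball at (260,400) and the punch just outside the near edge at (600,410). I am flying over for a wrist view.

Request:
{"name": "servo_tool", "arguments": {
  "commands": [
    [[0.75,-0.45,-0.12,0,0,0.1,0],[1.5,-0.9,-0.24,0,0,0.2,0],[2.25,-1.35,-0.36,0,0,0.3,0],[3.0,-1.8,-0.5,0,0,0.4,0],[3.7,-2.2,-0.6,0,0,0.5,0],[4.45,-2.65,-0.7,0,0,0.7,0],[5.2,-3.1,-0.8,0,0,0.9,0],[5.45,-3.9,-0.85,0,0,1.0,0],[5.7,-4.7,-0.9,0,0,1.2,0],[5.95,-5.5,-0.95,0,0,1.3,0],[6.2,-6.3,-1.0,0,0,1.5,0],[6.5,-7.1,-1.05,0,0,1.6,0],[6.75,-7.9,-1.1,0,0,1.8,0],[7.0,-8.6,-1.15,0,0,1.96,0],[7.16,-9.13,-1.16,0,0,1.96,0],[7.16,-9.13,-1.16,0,0,1.96,0]]
  ]
}}

```text
time_s: 2.15
position: [0.4276, -0.0032, 0.3007]
tool_rot: [-177.3, 0.1, -2.4]
contact_force: [-0.9, 0.7, 0.2]
gripper_width: -0.0001
gripper_force: 0.0
```

```bash
python3 - <<'E'
from h import *
s,f=save('wrist','w1');print(s['time_s'],s['position'],s['tool_rot'],s['qpos'])
E
```

```text
2.15 [ 0.42763669 -0.00318828  0.30071309] [-1.77335204e+02  1.07761535e-01 -2.44750823e+00] [ -2.48873618  -1.88036472 -16.8563789   75.1336662    2.66471786
 179.95872749]
```

View pics/w1.png

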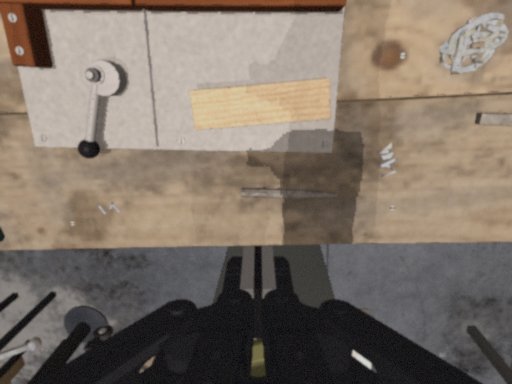

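The wrist view shows the base from (30,150) to (345,10), the offcut at (260,104), the pivot at (93,75), the ball at (89,149) and the stop's face along column 50. Joint 6 sits at its limit here, so I will use the half-turned yaw. I am measuring first.

```bash
cat >> h.py <<'E'
def L(n): return dict(np.load(f'pics/{n}.npz'))
def big(m):
    c,_=cv2.findContours(m.astype(np.uint8),cv2.RETR_EXTERNAL,cv2.CHAIN_APPROX_NONE);return max(c,key=cv2.contourArea).reshape(-1,2)
def hsv(f): return cv2.cvtColor(cv2.GaussianBlur(f['pixels'],(3,3),0),cv2.COLOR_RGB2HSV).astype(int)
E
python3 - <<'E'
from h import *
f=L('w1');p=hsv(f)
for n,(u,v) in dict(off=(260,104),offL=(210,115),base=(200,40),base2=(90,130),baseSh=(300,140),bench=(100,180),fence=(200,3),stop=(30,40)).items(): print(n,p[v,u])
H,S,V=p[...,0],p[...,1],p[...,2]
base=(S<45)&(V>90);base[155:]=0
off=(S>70)&(H<30)&(V>120); off[:75]=0;off[135:]=0;off[:,:180]=0;off[:,335:]=0
for n,m in(('base',base),('off',off)):
    c=big(m);r=cv2.minAreaRect(c);print(n,len(c),cv2.contourArea(c),r)
    print(cv2.approxPolyDP(c,5,True).reshape(-1,2).tolist())
c=big(off)
for z in(.042,):
    w=onz(f,c,z)[:,:2];r=cv2.minAreaRect((w*1000).astype(np.float32));print(r)
E
```

```text
off [ 21  65 215]
offL [ 19  72 215]
base [ 15  26 193]
base2 [ 12  23 190]
baseSh [ 12  32 121]
bench [ 15  59 164]
fence [ 10 168 126]
stop [ 10 175  64]
base 915 41483.5 ((180.66073608398438, 78.69367980957031), (325.5094909667969, 144.17422485351562), 0.48969557881355286)
[[344, 8], [43, 10], [53, 66], [18, 67], [34, 144], [77, 147], [95, 139], [105, 148], [330, 152]]
off 542 4536.0 ((261.1759033203125, 103.6103515625), (39.44660568237305, 138.27072143554688), 85.2363510131836)
[[328, 79], [192, 92], [223, 91], [207, 101], [196, 98], [194, 109], [208, 103], [224, 108], [195, 112], [211, 116], [196, 119], [195, 126], [329, 117]]
((483.3600769042969, 4.350349426269531), (43.30720138549805, 157.95965576171875), 2.353991985321045)
```

```bash
python3 - <<'E'
from h import *
f=L('w1');p=hsv(f);S,V=p[...,1],p[...,2]
base=(S<45)&(V>90);base[155:]=0
c=big(base);w=onz(f,c,.012)[:,:2]*1000
def line(sel,n):
    q=w[sel];v=cv2.fitLine(q.astype(np.float32),cv2.DIST_HUBER,0,.01,.01).ravel();print(n,sel.sum(),v[2:].round(1),np.degrees(np.arctan2(v[1],v[0])).round(2));return v
x,y=c.T
line((y>140)&(x>115)&(x<245),'near');line((y<15)&(x>60)&(x<335),'fence');line((x>325)&(y>20)&(y<120),'right');line((x<33)&(y>75)&(y<138),'left');line((x>48)&(x<56)&(y>15)&(y<60),'stopface')
print(onz(f,[(330,152),(34,148)],.012)*1000, onz(f,[(93,75)],.051)*1000,onz(f,[(89,149)],.032)*1000)
E
```

```text
near 129 [428.7 119.9] 87.22
fence 274 [586.3  81.5] 87.01
right 99 [515.7 -89. ] -2.88
left 60 [489.9 301.6] -3.28
stopface 19 [553.6 254.2] -4.26
[[418.35654747 -82.03782438  12.        ]
 [436.1865638  306.25159511  12.        ]] [[522.17557661 188.68229603  51.        ]] [[436.27822751 221.89431371  32.        ]]
```

```bash
python3 - <<'E'
from h import *
f=L('w1');s=L('sc0')
for n,a,b in[('offNL',(462,292),(195,128)),('offNR',(668,208),(330,118)),('offFR',(628,165),(328,79)),('offFL',(425,248),(191,92)),('ball',(260,400),(89,149)),('baseNR',(712,280),(331,152)),('baseNL',(137,468),(34,149)),('stopcornertop',(148,292),(49,66))]:
    print(n,(tri(s,np.array(a)/5+[165,170],f,b)*1000).round(1))
E
```

```text
offNL [456.8  81.1  37.6]
offNR [463.9 -76.8  32.8]
offFR [507.8 -72.6  34.9]
offFL [499.3  83.5  36.7]
ball [436.  221.7  31.7]
baseNR [417.2 -83.9   6.1]
baseNL [434.4 302.4  15.4]
stopcornertop [537.1 250.3  34.7]
```

Request:
{"name": "servo_tool", "arguments": {
  "commands": [
    [[0,0,0,0,0,-1,0],[0,0,0,0,0,-2,0],[0,0,0,0,0,-3,0],[0,0,0,0,0,-4,0],[0,0,0,0,0,-5,0],[0,0,0,0,0,-6,0],[0,0,0,0,0,-7,0],[0,0,0,0,0,-8,0],[0,0,0,0,0,-9,0],[0,0,0,0,0,-10,0],[0,0,0,0,0,-11,0],[0,0,0,0,0,-12,0],[0,0,0,0,0,-13,0],[0,0,0,0,0,-14,0],[0,0,0,0,0,-15,0],[0,0,0,0,0,-16,0],[0,0,0,0,0,-17,0]]
  ]
}}

```text
time_s: 4.32
position: [0.4275, -0.0039, 0.3007]
tool_rot: [177.4, -0.6, 167.8]
contact_force: [-0.1, 0.6, -0.3]
gripper_width: -0.0003
gripper_force: 0.0
```

```bash
cat >> h.py <<'E'
FX=np.array([522.7,105.3]);FY=np.radians(-3.0)
EX=np.array([np.cos(FY),np.sin(FY)]);EY=np.array([-np.sin(FY),np.cos(FY)])
def tofix(w): d=np.asarray(w)[:2]*1000-FX;return np.array([d@EX,d@EY])
def go(xf,yf,z,yawf):
    "print units from the present measured pose to fixture xy (mm), z (mm), tool yaw in fixture (deg)"
    s=status.sense();w=(FX+xf*EX+yf*EY)/1000;R0=R.from_euler('xyz',s['tool_rot'],degrees=True)
    d=R0.inv().apply(np.r_[w,z/1000]-s['position'])/.06
    R1=R.from_euler('xyz',[180,0,yawf+np.degrees(FY)],degrees=True)
    r=np.degrees((R0.inv()*R1).as_rotvec())/10
    print('t',round(s['time_s'],2),'now fix',tofix(s['position']).round(1),'z',round(s['position'][2]*1000,1),'rot',s['tool_rot'].round(1),'F',s['contact_force'].round(1),'-> shift',d.round(2),'turn',r.round(2))
E
python3 -c "
from h import *
go(-90,-103,120,180);print(status.sense()['qpos'])"
```

```text
t 4.33 now fix [ -89.4 -114. ] z 300.7 rot [177.4  -0.6 167.8] F [-0.1  0.6 -0.3] -> shift [0.01 0.04 3.02] turn [ 0.26 -0.03 -0.92]
[ -2.56525022  -1.89628221 -16.87217556  75.13395775   2.64573864
   9.62317895]
```

Request:
{"name": "servo_tool", "arguments": {
  "commands": [
    [[0,0,0.7,0.13,0,-0.46,70],[0,0.02,1.5,0.26,-0.03,-0.92,70],[0.01,0.04,2.3,0.26,-0.03,-0.92,70],[0.01,0.04,3.02,0.26,-0.03,-0.92,70],[0.01,0.04,3.02,0.26,-0.03,-0.92,70]]
  ]
}}

```text
time_s: 4.95
position: [0.4245, 0.0073, 0.1174]
tool_rot: [180.0, -0.4, 176.7]
contact_force: [-0.1, -0.3, 1.5]
gripper_width: 0.0699
gripper_force: 0.0
```

```bash
python3 -c "
from h import *
go(-90,-103,18,180);go(30,-103,18,180)"
```

```text
t 4.95 now fix [ -93. -103.] z 117.4 rot [180.   -0.4 176.7] F [-0.1 -0.3  1.5] -> shift [-0.06  0.    1.66] turn [ 0.   -0.04 -0.03]
t 4.95 now fix [ -93. -103.] z 117.4 rot [180.   -0.4 176.7] F [-0.1 -0.3  1.5] -> shift [-2.06  0.01  1.64] turn [ 0.   -0.04 -0.03]
```

Request:
{"name": "servo_tool", "arguments": {
  "commands": [
    [[0,0,0.6,0,-0.04,-0.03,70],[0,0,1.2,0,-0.04,-0.03,70],[0,0,1.66,0,-0.04,-0.03,70],[0,0,1.66,0,-0.04,-0.03,70],[-0.2,0,1.66,0,-0.04,-0.03,70],[-0.35,0,1.66,0,-0.04,-0.03,70],[-0.5,0,1.66,0,-0.04,-0.03,70],[-0.6,0,1.66,0,-0.04,-0.03,70],[-0.7,0,1.66,0,-0.04,-0.03,70],[-0.8,0,1.66,0,-0.04,-0.03,70]]
  ]
}}

```text
time_s: 6.2
position: [0.4756, 0.0056, 0.0203]
tool_rot: [180.0, 0.3, 177.1]
contact_force: [-2.0, 0.9, 0.5]
gripper_width: 0.0698
gripper_force: 0.8
```

```bash
python3 -c "
from h import *
go(0,-103,18,180);save('scene','sc1')
f=L('sc1');c=f['pixels'][170:270,165:315][:,:,::-1];cv2.imwrite('pics/c2.png',cv2.resize(c,None,fx=5,fy=5,interpolation=cv2.INTER_CUBIC))"
```

```text
t 6.2 now fix [ -41.9 -102.1] z 20.3 rot [180.    0.3 177.1] F [-2.   0.9  0.5] -> shift [-0.7  -0.02  0.04] turn [0.01 0.03 0.01]
```

View pics/c2.png

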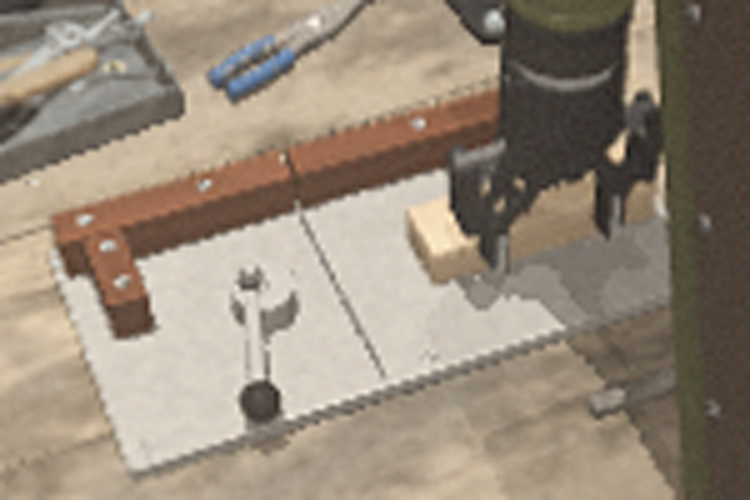

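The block is pushed square by both fingers at (500,260) and (610,225), still short of the fence. I keep pushing.

Request:
{"name": "servo_tool", "arguments": {
  "commands": [
    [[-0.12,0,0.04,0,0.03,0,70],[-0.24,0,0.04,0,0.03,0,70],[-0.36,0,0.04,0,0.03,0,70],[-0.48,0,0.04,0,0.03,0,70],[-0.58,0,0.04,0,0.03,0,70],[-0.66,0,0.04,0,0.03,0,70],[-0.72,0,0.04,0,0.03,0,70],[-0.76,0,0.04,0,0.03,0,70],[-0.8,0,0.04,0,0.03,0,70],[-0.8,0,0.04,0,0.03,0,70]]
  ]
}}

```text
time_s: 7.5
position: [0.5239, 0.0032, 0.0184]
tool_rot: [179.9, 0.1, 177.1]
contact_force: [0.8, -0.9, 0.7]
gripper_width: 0.0698
gripper_force: 0.0
```

```bash
python3 -c "
from h import *
go(10,-103,18,180)"
```

```text
t 7.5 now fix [   6.5 -101.9] z 18.4 rot [1.799e+02 1.000e-01 1.771e+02] F [ 0.8 -0.9  0.7] -> shift [-0.06 -0.02  0.01] turn [0.01 0.01 0.01]
```

Request:
{"name": "servo_tool", "arguments": {
  "commands": [
    [[-0.03,0,0,0,0,0,70],[-0.06,0,0,0,0,0,70],[-0.09,0,0,0,0,0,70],[-0.12,0,0,0,0,0,70],[-0.12,0,0,0,0,0,70]]
  ]
}}

```text
time_s: 8.12
position: [0.5265, 0.0027, 0.0175]
tool_rot: [180.0, -0.3, 177.1]
contact_force: [-10.6, 0.5, 7.7]
gripper_width: 0.0699
gripper_force: 5.5
```

Request:
{"name": "servo_tool", "arguments": {
  "commands": [
    [[0.2,0,0,0,0,0,70],[0.3,0,-0.4,0,0,0,40],[0.3,0,-0.95,0,0,0,0],[0,-0.6,-0.95,0,0,0,0],[-0.3,-1.3,-0.95,0,0,0,0],[-0.52,-1.85,-0.95,0,0,0,0],[-0.52,-1.85,-0.95,0,0,0,0]]
  ]
}}

```text
time_s: 9.0
position: [0.5575, -0.1119, 0.0756]
tool_rot: [180.0, 0.2, 176.9]
contact_force: [-0.4, 0.1, 0.5]
gripper_width: -0.0002
gripper_force: 0.0
```

```bash
python3 -c "
from h import *
go(43,-213,18,180);s,f=save('scene','sc2');save('wrist','w2')
f=L('sc2');c=f['pixels'][150:270,165:315][:,:,::-1];cv2.imwrite('pics/c3.png',cv2.resize(c,None,fx=5,fy=5,interpolation=cv2.INTER_CUBIC))"
```

```text
t 9.0 now fix [  46.2 -215. ] z 75.6 rot [180.    0.2 176.9] F [-0.4  0.1  0.5] -> shift [0.06 0.03 0.96] turn [ 0.    0.02 -0.01]
```

View pics/c3.png

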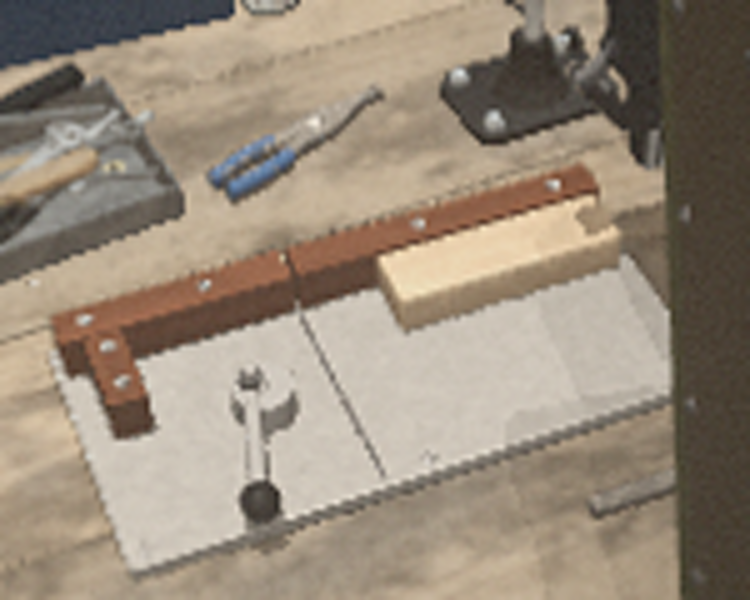

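The block lies along the fence; its near-left top corner is at (408,300) and the fingers hang past its far end at (650,160). I go down and push it towards the stop.

Request:
{"name": "servo_tool", "arguments": {
  "commands": [
    [[0.06,0,0.5,0,0,0,0],[0.06,0,0.94,0,0,0,0],[0.06,0,0.94,0,0,0,0],[0.06,0.2,0.94,0,0,0,0],[0.06,0.36,0.94,0,0,0,0],[0.06,0.5,0.94,0,0,0,0],[0.06,0.7,0.94,0,0,0,0],[0.06,0.9,0.94,0,0,0,0],[0.06,1.1,0.94,0,0,0,0],[0.06,1.3,0.94,0,0,0,0],[0.06,1.5,0.94,0,0,0,0],[0.06,1.7,0.94,0,0,0,0],[0.06,1.9,0.94,0,0,0,0],[0.06,2.1,0.94,0,0,0,0],[0.06,2.25,0.94,0,0,0,0],[0.06,2.4,0.94,0,0,0,0],[0.06,2.4,0.94,0,0,0,0]]
  ]
}}

```text
time_s: 11.22
position: [0.5598, 0.0353, 0.0189]
tool_rot: [179.9, 0.1, 177.2]
contact_force: [-0.6, -0.1, -0.5]
gripper_width: -0.0003
gripper_force: 0.0
```

```bash
python3 -c "
from h import *
go(43,-25,18,180)
save('scene','sc3')
f=L('sc3');c=f['pixels'][150:270,165:315][:,:,::-1];cv2.imwrite('pics/c4.png',cv2.resize(c,None,fx=5,fy=5,interpolation=cv2.INTER_CUBIC))"
```

```text
t 11.22 now fix [ 40.8 -68. ] z 18.9 rot [1.799e+02 1.000e-01 1.772e+02] F [-0.6 -0.1 -0.5] -> shift [-0.04  0.72  0.02] turn [0.01 0.01 0.02]
```

View pics/c4.png

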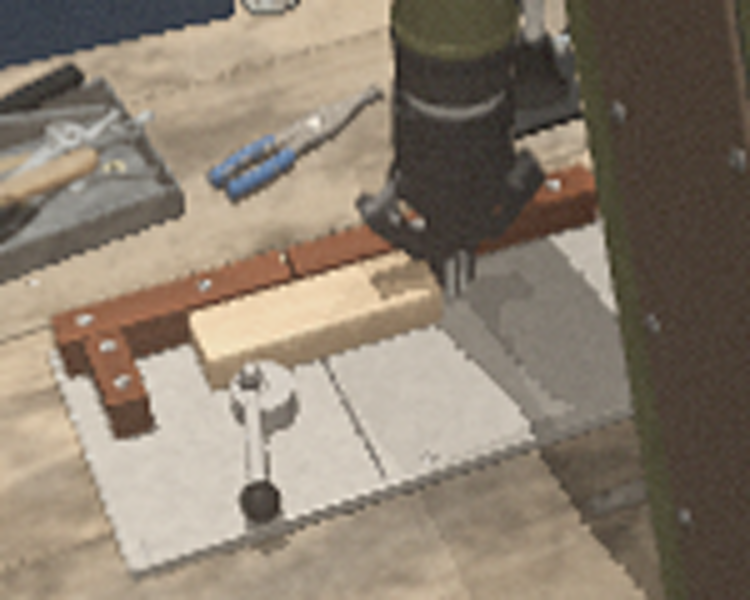

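The block (left corner (200,345)) slides along the fence past the cam (265,390), with its far end at the fingers (455,275). I continue to the stop.

Request:
{"name": "servo_tool", "arguments": {
  "commands": [
    [[-0.02,0.12,0,0,0,0,0],[-0.04,0.26,0,0,0,0,0],[-0.04,0.4,0,0,0,0,0],[-0.04,0.5,0,0,0,0,0],[-0.04,0.6,0,0,0,0,0],[-0.04,0.66,0,0,0,0,0],[-0.04,0.66,0,0,0,0,0]]
  ]
}}

```text
time_s: 12.15
position: [0.5645, 0.0743, 0.0191]
tool_rot: [179.9, 0.1, 177.1]
contact_force: [-0.1, -0.0, 0.9]
gripper_width: 0.0003
gripper_force: 0.0
```

```bash
python3 -c "
from h import *
go(43,-25,18,180)
p=status.sense()['gripper_force'];print(p)"
```

```text
t 12.15 now fix [ 43.3 -28.8] z 19.1 rot [1.799e+02 1.000e-01 1.771e+02] F [-0.1 -0.   0.9] -> shift [0.01 0.06 0.02] turn [0.01 0.01 0.01]
0.0
```

Request:
{"name": "servo_tool", "arguments": {
  "commands": [
    [[0,0.04,0,0,0,0,0],[0,0.08,0,0,0,0,0],[0,0.12,0,0,0,0,0],[0,0.12,0,0,0,0,0]]
  ]
}}

```text
time_s: 12.65
position: [0.5647, 0.0789, 0.0192]
tool_rot: [-179.8, 0.1, 177.1]
contact_force: [-0.5, -8.1, 3.0]
gripper_width: -0.0
gripper_force: 4.2
```

Request:
{"name": "servo_tool", "arguments": {
  "commands": [
    [[0,-0.3,0,0,0,0,0],[0,-0.35,-0.5,0,0,0,0],[0,-0.35,-1.0,0,0,0,0],[0.3,0.3,-1.3,0,0,0.6,0],[0.6,1.0,-1.3,0,0,1.2,0],[0.9,1.7,-1.3,0,0,1.8,0],[1.2,2.4,-1.3,0,0,2.4,0],[1.35,2.9,-1.3,0,0,3,0],[1.35,2.9,-1.3,0,0,3,0]]
  ]
}}

```text
time_s: 13.78
position: [0.4919, 0.2603, 0.0971]
tool_rot: [179.9, 0.0, 147.3]
contact_force: [-0.2, 0.2, -0.3]
gripper_width: -0.0001
gripper_force: 0.0
```

```bash
python3 -c "
from h import *
go(-38,154,18,150)
save('scene','sc4');save('wrist','w4')
f=L('sc4');c=f['pixels'][180:270,165:315][:,:,::-1];c=cv2.resize(c,(400,240),interpolation=cv2.INTER_CUBIC);w=cv2.resize(L('w4')['pixels'][:,:,::-1],(400,300))
cv2.imwrite('pics/c5.png',np.vstack([c,w]))"
```

```text
t 13.78 now fix [-38.9 153.2] z 97.1 rot [179.9   0.  147.3] F [-0.2  0.2 -0.3] -> shift [-0.01  0.02  1.32] turn [0.01 0.   0.03]
```

View pics/c5.png

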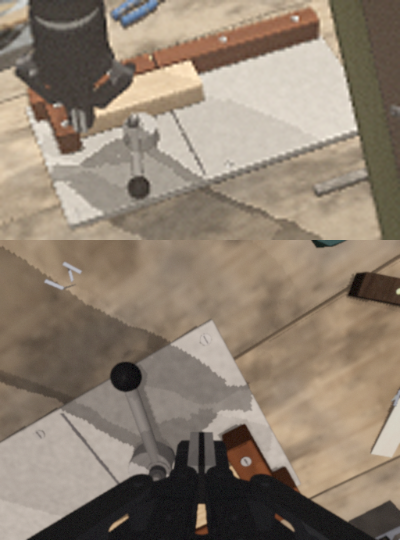

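The top (scene crop) shows the block in the corner with its right end at (200,85) and the lever still open. The wrist view below shows the ball at (126,376) and shut fingers at (203,440) beside the stop, clear of the bar. I check the corner numerically and work out the arc.

```bash
python3 - <<'E'
from h import *
f=L('sc4');w=L('w4')
print('ball',tofix(onz(w,[(161,174)],.032)[0]/1),'ball sc',tofix(onz(f,[(165+139*.375,180+187*.375)],.032)[0]))
p=hsv(f);m=(p[...,1]>60)&(p[...,0]>14)&(p[...,0]<30)&(p[...,2]>150)
m[:195]=0;m[235:]=0;m[:,:195]=0;m[:,250:]=0
c=big(m);print(cv2.contourArea(c));q=onz(f,c,.042);F=np.array([tofix(a) for a in q]);print('ymin',F[:,1].min(),np.percentile(F[:,1],5),'xmin,max',F[:,0].min(),F[:,0].max())
s=status.sense();P0=tofix(s['position']);y0=s['tool_rot'][2]+3
def rows(r,d,phis):
    for ph in phis:
        a=np.radians(ph);e=np.array([np.cos(a),np.sin(a)]);n=np.array([-e[1],e[0]])
        P=np.array([-4.5,88])+r*e-d*n-P0;b=np.radians(y0);tx=np.array([np.cos(b),np.sin(b)]);ty=np.array([np.sin(b),-np.cos(b)])
        print(ph,(P@tx/60).round(2),(P@ty/60).round(2),'wz',round(-(ph-y0)/10,2))
rows(62,19.5,range(150,246,6))
E
```

```text
ball [-91.53837843 111.74039247] ball sc [-93.85267225 111.33319427]
419.0
ymin -10.465033050927952 -7.359329817321712 xmin,max -4.4064832860637395 63.660619296883816
150 0.02 -0.3 wz 0.02
156 0.05 -0.41 wz -0.58
162 0.06 -0.53 wz -1.18
168 0.07 -0.64 wz -1.78
174 0.06 -0.75 wz -2.38
180 0.05 -0.86 wz -2.98
186 0.02 -0.97 wz -3.58
192 -0.03 -1.08 wz -4.18
198 -0.08 -1.18 wz -4.78
204 -0.14 -1.28 wz -5.38
210 -0.21 -1.36 wz -5.98
216 -0.29 -1.44 wz -6.58
222 -0.38 -1.51 wz -7.18
228 -0.48 -1.57 wz -7.78
234 -0.58 -1.63 wz -8.38
240 -0.68 -1.67 wz -8.98
```

Request:
{"name": "servo_tool", "arguments": {
  "commands": [
    [[0,0,0.5,0,0,0,0],[0,0,1.0,0,0,0,0],[0,0,1.3,0,0,0,0],[0,0,1.3,0,0,0,0],[0.02,-0.3,1.3,0,0,0,0],[0.05,-0.41,1.3,0,0,-0.6,0],[0.06,-0.53,1.3,0,0,-1.2,0],[0.07,-0.64,1.3,0,0,-1.8,0],[0.06,-0.75,1.3,0,0,-2.4,0],[0.05,-0.86,1.3,0,0,-3,0],[0.02,-0.97,1.3,0,0,-3.6,0],[-0.03,-1.08,1.3,0,0,-4.2,0],[-0.08,-1.18,1.3,0,0,-4.8,0],[-0.14,-1.28,1.3,0,0,-5.4,0],[-0.21,-1.36,1.3,0,0,-6,0],[-0.21,-1.36,1.3,0,0,-6,0]]
  ]
}}

```text
time_s: 15.88
position: [0.4592, 0.1836, 0.0201]
tool_rot: [179.9, 0.2, -153.0]
contact_force: [-2.3, 4.0, 2.8]
gripper_width: -0.0006
gripper_force: 1.7
```

```bash
cat >> h.py <<'E'
def rows(r,d,phis):
    s=status.sense();P0=tofix(s['position']);y0=s['tool_rot'][2]%360+3;v=P0-[-4.5,88]
    b=np.radians(y0);e=np.array([np.cos(b),np.sin(b)]);print('lever-frame r',v@e,'behind',-(v@[-e[1],e[0]]),'yaw',y0,'t',s['time_s'],'z',s['position'][2],'push',s['contact_force'][:2]@np.array([-np.sin(b+FY),np.cos(b+FY)]),s['contact_force'])
    for ph in phis:
        a=np.radians(ph);e=np.array([np.cos(a),np.sin(a)]);n=np.array([-e[1],e[0]])
        P=np.array([-4.5,88])+r*e-d*n-P0;tx=np.array([np.cos(b),np.sin(b)]);ty=np.array([np.sin(b),-np.cos(b)])
        print(ph,(P@tx/60).round(2),(P@ty/60).round(2),'wz',round(-(ph-y0)/10,2))
E
python3 -c "
from h import *
rows(62,19.5,range(208,260,4))"
```

```text
lever-frame r 61.11597792080642 behind 20.141772132403435 yaw 210.02283084274583 t 15.875 z 0.020138421046196522 push -4.614407373914962 [-2.32282801  3.99521646  2.75783575]
208 0.0 0.03 wz 0.2
212 0.03 -0.05 wz -0.2
216 0.04 -0.12 wz -0.6
220 0.06 -0.19 wz -1.0
224 0.06 -0.27 wz -1.4
228 0.06 -0.35 wz -1.8
232 0.06 -0.42 wz -2.2
236 0.05 -0.5 wz -2.6
240 0.04 -0.57 wz -3.0
244 0.02 -0.64 wz -3.4
248 -0.0 -0.72 wz -3.8
252 -0.03 -0.79 wz -4.2
256 -0.07 -0.85 wz -4.6
```

Turning at about 4.6 N. I continue to 230°, then creep.

Request:
{"name": "servo_tool", "arguments": {
  "commands": [
    [[0.03,-0.05,0,0,0,-0.2,0],[0.04,-0.12,0,0,0,-0.6,0],[0.06,-0.19,0,0,0,-1,0],[0.06,-0.27,0,0,0,-1.4,0],[0.06,-0.35,0,0,0,-1.8,0],[0.06,-0.39,0,0,0,-2.0,0],[0.06,-0.42,0,0,0,-2.2,0],[0.06,-0.42,0,0,0,-2.2,0]]
  ]
}}

```text
time_s: 16.88
position: [0.4655, 0.1622, 0.0199]
tool_rot: [179.6, 0.3, -130.9]
contact_force: [-7.8, 11.7, 7.9]
gripper_width: 0.0003
gripper_force: 7.2
```

```bash
python3 -c "
from h import *
rows(62,19.5,range(232,248,2))"
```

```text
lever-frame r 61.13543426606834 behind 22.91306689198229 yaw 232.0978793722215 t 16.875 z 0.01990106862531323 push -13.54166460542006 [-7.7604598  11.72334775  7.93418984]
232 0.01 -0.06 wz 0.01
234 0.02 -0.09 wz -0.19
236 0.03 -0.13 wz -0.39
238 0.04 -0.16 wz -0.59
240 0.05 -0.2 wz -0.79
242 0.05 -0.24 wz -0.99
244 0.06 -0.28 wz -1.19
246 0.06 -0.31 wz -1.39
```

Request:
{"name": "servo_tool", "arguments": {
  "commands": [
    [[0,-0.02,0,0,0,0,0],[0,-0.04,0,0,0,-0.1,0],[0,-0.06,0,0,0,-0.1,0],[0,-0.06,0,0,0,-0.1,0]]
  ]
}}

```text
time_s: 17.38
position: [0.4663, 0.1608, 0.0198]
tool_rot: [179.4, 0.3, -129.9]
contact_force: [-14.3, 14.2, 12.6]
gripper_width: 0.0002
gripper_force: 10.3
```

```bash
python3 -c "
from h import *
rows(62,19.5,[236])"
```

```text
lever-frame r 61.25333464936156 behind 22.433970001700814 yaw 233.13004116574805 t 17.375 z 0.01981963644837193 push -20.08242863719695 [-14.29064226  14.21789165  12.58485155]
236 0.03 -0.1 wz -0.29
```

Request:
{"name": "servo_tool", "arguments": {
  "commands": [
    [[0,0.1,0,0,0,0,0],[0,0.35,0,0,0,0,0],[0,0.4,-0.7,0,0,0,0],[0,0.4,-1.6,0,0,0,0],[0.8,0.8,-2.4,0,0,0,0],[1.6,1.0,-3.2,0,0,0,0],[2.0,1.0,-4.0,0,0,0,0],[2.0,1.0,-4.0,0,0,0,0]]
  ]
}}

```text
time_s: 18.38
position: [0.347, 0.1026, 0.2626]
tool_rot: [-179.7, 0.4, -130.0]
contact_force: [1.3, 0.7, -0.3]
gripper_width: -0.0
gripper_force: 0.0
```

```bash
python3 -c "
from h import *
save('scene','sc5');save('wrist','w5');s=status.sense();print(s['time_s'],tofix(s['position']),s['tool_rot'])
f=L('sc5');c=f['pixels'][170:270,165:315][:,:,::-1];cv2.imwrite('pics/c6.png',np.hstack([cv2.resize(c,(450,300),interpolation=cv2.INTER_CUBIC),cv2.resize(L('w5')['pixels'][:,:,::-1],(350,262)) if 0 else cv2.resize(L('w5')['pixels'][:,:,::-1],(350,300))]))"
```

```text
18.475 [-175.46160866  -11.37236687] [-179.85602512    0.21472882 -129.95369396]
```

View pics/c6.png

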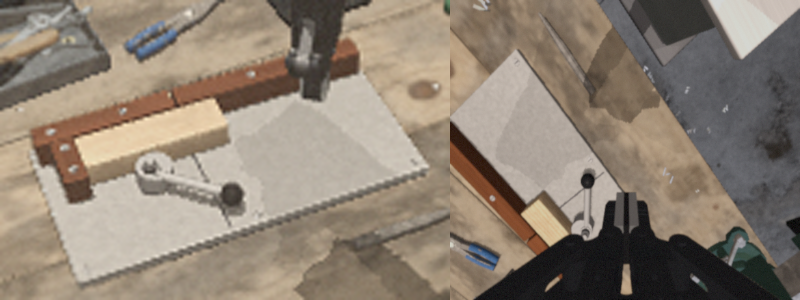

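The scene half shows the block in the corner of fence and stop (left end at (75,160), right end at (228,125)), the cam (155,175) on its side and the ball swung to (232,193). I run a last numeric check, then hand in.

```bash
python3 - <<'E'
from h import *
f=L('sc5');w=L('w5')
b=tofix(onz(f,[(165+232/3,170+193/3)],.032)[0]);print('ball',b,np.degrees(np.arctan2(*(b-[-4.5,88])[::-1]))%360)
m=hsv(f);m=(m[...,1]>60)&(m[...,0]>14)&(m[...,0]<30)&(m[...,2]>150);m[:198]=0;m[232:]=0;m[:,:188]=0;m[:,245:]=0
c=big(m);F=np.array([tofix(a) for a in onz(f,c,.042)]);print(F.min(0),F.max(0),cv2.approxPolyDP(c,3,True).reshape(-1,2).tolist())
P=[[21,-10],[65,-10],[65,150],[21,150]]
print(proj(f,[np.r_[(FX+x*EX+y*EY)/1000,.042] for x,y in P]).round(1).tolist())
E
```

```text
ball [-66.20783856  19.99525066] 227.77924760095453
[ 5.02152582 -9.14931819] [ 62.63571208 150.41045697] [[238, 206], [233, 203], [190, 218], [195, 227], [209, 224], [214, 219], [240, 214]]
[[240.8, 210.4], [235.8, 201.6], [188.9, 215.3], [192.9, 224.8]]
```

```bash
python3 -c "
from rig import close_job
print(close_job())"
```

```text
the job is handed in; nothing more can be done
None
```

I slid the offcut along the fence to the length stop, swung the cam tight at about 20 N on the lever bar, moved the arm clear, and handed in at 18.5 s. The last picture put the offcut's ends within about 1 mm of where they should be; its contact with the fence I could only confirm to about 2–3 mm.

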